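Snap the herb keeper shut

TASK

The clear herb keeper on the window sill has its lid on, but the four side clips of the lid still stick out. Flip all four clips down, in any order, until each lies flat against its side of the box.

Things in the scene. Friction and masses are not known exactly. Their poses are not given: they have to be found in the camera images.
- clip_front: Flap 44 mm wide, 32 long, 4 thick, hinged on the keeper lid's short robot-facing side. Origin (all clips): middle of the hinge, 74 mm above the sill, on the lid's side face. Axes (all) turn with the flap: y along the hinge, always level. Fully down: z is up, the flap reaches 32 mm along -z, x points level out of the box, inner face at x=0, outer at 4 mm.
- clip_back: Flap 44 mm wide, 32 long, 4 thick, hinged on the keeper lid's short far side. Origin and axes as clip_front, 138 mm behind it. All clips start sticking outward, 5 to 42 degrees above level, and swing about y down to a stop flat against the side; dry friction, no spring: 2 to 5 N turns one and it stays where left.
- clip_left: Flap 44 mm wide, 32 long, 4 thick, hinged on the keeper lid's long left (+y) side. Origin and axes as clip_front. Keeper: clear box, herbs inside, stuck to the sill by suction feet (it does not slide); lid with grey rim and clear top, 136 x 106 mm, its top 80 mm above the sill; one clip at the middle of each side.
- clip_right: Flap 44 mm wide, 32 long, 4 thick, hinged on the keeper lid's long right (-y) side. Origin and axes as clip_front, 108 mm across from clip_left. 60 mm round the lid is free of other objects; those are at most 95 mm tall. The tub nearby with a plain lid has no clips.

How it is judged:
At the end, for the whole second after the job is handed in: All four clips of the herb keeper hang down flat against its sides, each within 15 degrees of its fully closed, upright position (angle between each of clip_front, clip_back, clip_left, clip_right's own z axis and vertical below 0.26 rad); the robot touches nothing.
It also fails if it takes over 46 s, if anything falls off the work surface, if the arm or the gripper's body presses on something with over 40 N, if the wrist force passes 120 N, or if a joint passes its speed limit or range.

ROBOT

A 6-joint arm with a two-finger parallel gripper is mounted at the origin on the work surface. World frame = base frame: x ahead of the robot, y to its left, z up, the work surface at z = 0. Lengths are in m, angles in rad, forces in N, time in s.
With the tool pointing down it reaches from about 0.3 to 1 m from the base axis. Payload 5.1 kg.
Tool frame: the origin (TCP) lies midway between the tips of the shut fingers; the grasp point (between the pads) lies 19 mm behind it; y points along the fingers, x is the direction in which the jaws open and shut, and the axes are right-handed (so a half turn about y gives the same grasp; the last joint's range is limited). The gripper opens to 95 mm and grips with 3 to 60 N. Pads are 20 mm wide; open, the fingers measure 119 mm over their backs; the gripper's body (75 mm by 180 mm) begins 59 mm behind the grasp point.
Start: joints at [1.162, 0.124, 1.65, -0, 1.367, -0.083], TCP at [0.208, 0.616, 0.215] pointing down, gripper open.
Joint ranges: [-2.61, 2.61], [-1.02, 2.33], [0.03, 2.71], [-1.35, 4.49], [0.32, 2.68], [-2.91, 2.91]. Speed limits (rad/s): [2.57, 2.57, 3.14, 3.14, 3.14, 3.14].

INTERFACE

Orientations are given as a rotation vector (axis times angle).
In Python, from cell import * gives the robot as it stands. The module is installed in compiled form; this text tells all that it offers.
- The arm moves only by the tool send_rows, never from a script. Its argument "motion" is a list of rows, each a list of 4 numbers: the shift along the tool's x, y, z in mm, then the turn about the tool's y in degrees. In form: [[dx, dy, dz, roll], ...]. A call has 1 to 8 rows; each row is the pose to reach, as a shift and turn from the pose measured when the call began, along the tool's axes at that moment; what a row does not reach only later rows make up. A row lasts 1/12 s, in which the tool goes at most 41.7 mm and 7.16 degrees, less where a joint would pass 70% of its speed; a pose out of reach is approached as far as the arm can. A call with a gripper value outside its range is refused whole. "fingers" is the opening, from -1 (shut) to 1 (fully open), set as the call begins (left out, the last holds). The fingers move at their own pace and stop on an object; "force" is the grip in N (left out, the last holds). Time passes only in rows, so rows that repeat a pose let the fingers close. It gives the time, the measured TCP pose, the force and the opening at its end, in the units of the state.
- observe(): the state, without advancing time (a new reading comes with each control period).
- grab_frame(name): name is "scene" or "top"; returns (picture, depth): 400x640x3 uint8, blue, green, red; 400x640 float32, m along the optical axis (not along the pixel's ray), 0 where there is no reading.
- camera_params(name): a dict with "fx", "fy", "cx", "cy" (pixels), "R" (3x3) and "t" (3): a world point X has camera coordinates R X + t. Camera axes: x right, y down, z forward; pixel columns grow to the right and rows downward; lengths in m; the calibration is good to about 2 mm. A picture is of the moment at which its call begins. camera_params takes no time and is no camera call.
- finish_job(): hands the job in, once; it reports no verdict.
The state is a dict: "time_s": time; "qpos": joint angles; "joint_velocities": joint speeds; "joint_efforts": joint torques, N m; "tool_pos": TCP position; "eef_rot": TCP orientation; "contact_force": force on the tool from outside, world axes, zero at the start; "ft_torque": the same for the moment, N m; "width": finger opening in m.
Only numpy, scipy, OpenCV 4.12 (cv2) and the standard library are available. Lean on these libraries where they do the work, as an engineer would, in place of code of your own. Each camera call takes 0.05 s, during which the arm holds its last target. There are 200 camera calls.

## Working session

There is one attempt and no reset: what is moved stays moved. The work goes in short steps, Python scripts to look and compute and a tool call to move; the robot and the scene stay as the last step left them, time stands still between calls to the robot, and variables do not carry over. Pictures are saved under pics/ and viewed, about 8 in all and at most 12, crops included, and the job is handed in when it is done.

Besides the shell and the picture viewer there is one more tool, called after "Request:" as a command line: name --pt "numbers of a row" for each row, then --argument value for the rest. send_rows: Moves the arm, as the interface text tells. Its arguments: {"type":"object","properties":{"motion":{"type":"array"},"fingers":{"type":"number"},"force":{"type":"number"}},"required":["motion"]}

```bash
mkdir -p pics; cat > h.py <<'E'
from cell import *
import numpy as np, cv2
from scipy.spatial.transform import Rotation as Ro
def world(name,dep,pts):
    c=camera_params(name);o=[]
    for u,v in pts:
        p=dep[v-1:v+2,u-1:u+2];p=p[p>0];z=np.median(p) if len(p) else np.nan
        o.append(np.array(c["R"]).T@(np.array([(u-c["cx"])/c["fx"]*z,(v-c["cy"])/c["fy"]*z,z])-np.array(c["t"])))
    return np.array(o)
E
python3 - <<'E'
from h import *
s=observe();print(s); print(Ro.from_rotvec(s["eef_rot"]).as_matrix().round(3))
for n in("scene","top"):
    p,d=grab_frame(n);cv2.imwrite(f"pics/{n}0.png",p);np.save(n+"0.npy",d);print(camera_params(n))
E
```

```text
{'time_s': 0.0, 'qpos': array([ 1.16239535e+00,  1.24508908e-01,  1.65162927e+00, -2.50578344e-05,
        1.36744527e+00, -8.25829706e-02]), 'joint_velocities': array([-0.00100195, -0.00224915,  0.00031094, -0.0001763 , -0.00085498,
        0.00164138]), 'joint_efforts': array([ 1.95541223e-03, -4.17614365e+01, -3.59931350e+01,  7.75736687e-02,
        4.92888526e-02, -1.79091435e-04]), 'tool_pos': array([0.20783535, 0.61523331, 0.213411  ]), 'eef_rot': array([-1.3469729 , -0.96466676,  0.9674752 ]), 'contact_force': array([0.22863365, 0.48047189, 0.39900216]), 'ft_torque': array([ 0.05722157,  0.00829576, -0.003959  ]), 'width': 0.09495032381791518}
[[ 0.32  -0.001 -0.947]
 [ 0.947 -0.002  0.32 ]
 [-0.002 -1.     0.   ]]
{'fx': 399.161967607681, 'fy': 399.161967607681, 'cx': 325.8480575254006, 'cy': 199.69465354499147, 'R': array([[-0.03657366,  0.9993167 , -0.00533893],
       [ 0.87868572,  0.02961309, -0.47648134],
       [-0.47599766, -0.02211791, -0.87916837]]), 't': array([-0.03892832, -0.4652125 ,  1.00100084])}
{'fx': 363.1654371945868, 'fy': 363.1654371945868, 'cx': 318.7408617802174, 'cy': 193.9986982173164, 'R': array([[ 0.01180332, -0.99981006, -0.01550858],
       [-0.99896655, -0.01110973, -0.04407265],
       [ 0.04389198,  0.01601275, -0.99890795]]), 't': array([0.05614337, 0.57649106, 0.73267683])}
```

View pics/top0.png

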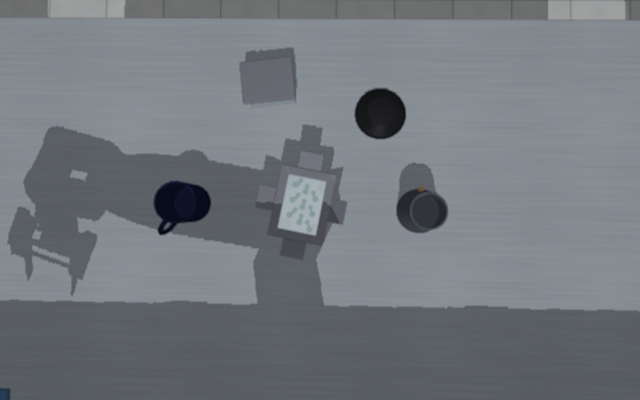

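View pics/scene0.png

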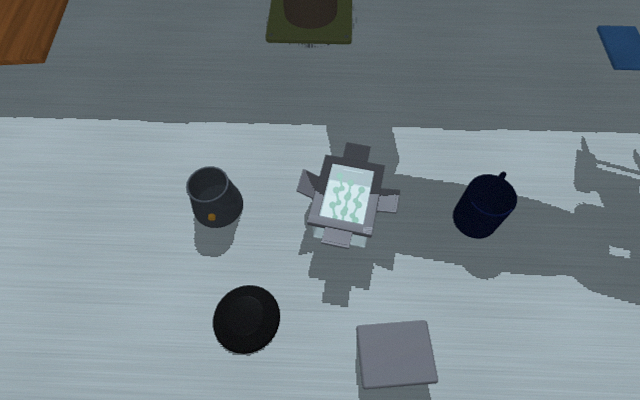

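The top image shows the keeper's lid centred near (305,204). The clips are at front (293,249), back (311,160), left (266,196) and right (338,211). Next I fit the lid from depth.

```bash
cat >> h.py <<'E'
def cloud(name,d,u0,u1,v0,v1):
    c=camera_params(name);v,u=np.mgrid[v0:v1,u0:u1];z=d[v0:v1,u0:u1]
    P=np.stack([(u-c["cx"])/c["fx"]*z,(v-c["cy"])/c["fy"]*z,z],-1)[z>0]
    return (P-np.array(c["t"]))@np.array(c["R"])
E
python3 - <<'E'
from h import *
for n,box in(("top",(240,370,135,275)),("scene",(285,415,130,260))):
    d=np.load(n+"0.npy");P=cloud(n,d,*box)
    T=P[(P[:,2]>.045)]
    L=P[(P[:,2]>.074)&(P[:,2]<.086)]
    print(n,len(T),len(L),"table z",np.median(P[P[:,2]<.03][:,2]),"zhist",np.histogram(T[:,2],bins=np.arange(.045,.13,.005)))
    # template fit of lid outline+clips over points >45mm
    from scipy.optimize import minimize
    def cost(q,ret=False):
        a=q[2];r=np.array([[np.cos(a),np.sin(a)],[-np.sin(a),np.cos(a)]])
        l=np.abs((T[:,:2]-q[:2])@r.T)
        # cross shape signed: distance to union of lid and clips
        def sd(hx,hy): return np.maximum(l[:,0]-hx,l[:,1]-hy)
        lid=sd(.069,.053);s=np.minimum(lid,np.minimum(sd(.1,.022),sd(.022,.085)))
        return np.clip(s,0,.02).sum()+0
    best=min((minimize(cost,[*np.median(T[:,:2],0),a0],method="Nelder-Mead",options=dict(initial_simplex=np.array([*np.median(T[:,:2],0),a0])+np.array([[0,0,0],[.01,0,0],[0,.01,0],[0,0,.1]]))) for a0 in(-.3,-.15,0,.15,.3)),key=lambda r:r.fun)
    q=best.x;print("pose",q.round(4),"deg",np.degrees(q[2]),best.fun)
    a=q[2];r=np.array([[np.cos(a),np.sin(a)],[-np.sin(a),np.cos(a)]])
    l=(T[:,:2]-q[:2])@r.T
    for nm,m,k,sg in(("front",(abs(l[:,1])<.018)&(l[:,0]<-.074),0,-1),("back",(abs(l[:,1])<.018)&(l[:,0]>.074),0,1),("left",(abs(l[:,0])<.018)&(l[:,1]>.059),1,1),("right",(abs(l[:,0])<.018)&(l[:,1]<-.059),1,-1)):
        if m.sum()>5:
            p=np.polyfit(sg*l[m,k],T[m,2],1);h=np.hypot(0,0)
            print(nm,m.sum(),"elev",np.degrees(np.arctan(p[0])).round(1),"reach",(sg*l[m,k]).max().round(4),"zmax",T[m,2].max().round(4), "yspan",np.percentile(l[m,1-k],[2,98]).round(3))
E
```

```text
top 5676 5484 table z -0.00017242489389083073 zhist (array([   0,    0,    0,    0,    0,    2, 3495, 1920,  172,   87,    0,
          0,    0,    0,    0,    0]), array([0.045, 0.05 , 0.055, 0.06 , 0.065, 0.07 , 0.075, 0.08 , 0.085,
       0.09 , 0.095, 0.1  , 0.105, 0.11 , 0.115, 0.12 , 0.125]))
pose [ 0.5542  0.0942 -0.1862] deg -10.670047883356132 0.0010116490946076376
front 278 elev 8.9 reach 0.1002 zmax 0.0846 yspan [-0.017  0.017]
back 266 elev 15.1 reach 0.0996 zmax 0.0877 yspan [-0.017  0.017]
left 272 elev 11.9 reach 0.0855 zmax 0.0857 yspan [-0.017  0.017]
right 240 elev 28.1 reach 0.0814 zmax 0.0944 yspan [-0.017  0.017]
scene 6441 6121 table z -0.00031927248965802257 zhist (array([  34,   28,    0,    0,    4,   46, 4199, 1826,  226,   78,    0,
          0,    0,    0,    0,    0]), array([0.045, 0.05 , 0.055, 0.06 , 0.065, 0.07 , 0.075, 0.08 , 0.085,
       0.09 , 0.095, 0.1  , 0.105, 0.11 , 0.115, 0.12 , 0.125]))
pose [ 0.555   0.0943 -0.1875] deg -10.745525355741982 0.004737305067588217
front 268 elev 8.8 reach 0.1012 zmax 0.084 yspan [-0.017  0.017]
back 327 elev 13.5 reach 0.0997 zmax 0.0872 yspan [-0.017  0.017]
left 306 elev 11.3 reach 0.0851 zmax 0.0856 yspan [-0.017  0.017]
right 268 elev 27.1 reach 0.0815 zmax 0.0932 yspan [-0.017  0.017]
```

```bash
cat >> h.py <<'E'
C=np.array([.5547,.0942]);YAW=np.radians(-10.7)
K=np.array([[np.cos(YAW),-np.sin(YAW)],[np.sin(YAW),np.cos(YAW)]])
def to(X,Y,z): # shift mm in tool axes + roll to reach keeper-local X,Y (mm), height z (mm)
    s=observe();R=Ro.from_rotvec(s["eef_rot"]).as_matrix();w=np.array([*(C+K@[X/1e3,Y/1e3]),z/1e3])
    yaw=np.arctan2(-R[1,2],-R[0,2])
    return (R.T@(w-s["tool_pos"])*1e3).round(1), np.degrees(-(YAW-yaw)).round(2)
def loc():
    s=observe();return s["time_s"],(K.T@(s["tool_pos"][:2]-C)*1e3).round(1),(s["tool_pos"][2]*1e3).round(1),s["contact_force"].round(1)
E
python3 -c "
from h import *
print(loc(),to(0,80,120),to(0,80,213))"
```

```text
(0.1, array([-437.6,  447.6]), np.float64(213.5), array([ 0.8, -0.4,  0.5])) (array([-303.2,   94. , -484.3]), np.float64(-7.97)) (array([-303.4,    1. , -484.3]), np.float64(-7.97))
```

Request:
send_rows --pt "-20 0 -32 0" --pt "-40 0 -64 0" --pt "-60 0 -96 0" --pt "-80 0 -128 -2" --pt "-100 0 -160 -4" --pt "-120 0 -192 -6" --pt "-140 0 -224 -8" --pt "-160 0 -256 -8" --fingers -1

```text
time_s: 0.77
tool_pos: [0.3997, 0.38, 0.2134]
eef_rot: [-1.292, -1.07, 1.074]
contact_force: [0.6, 1.2, -0.0]
width: 0.0477
```

```bash
python3 -c "
from h import *
print(loc(),to(0,80,120))"
```

```text
(0.7667, array([-205.3,  252. ]), np.float64(213.4), array([ 0.6,  1.2, -0. ])) (array([-172.2,   93.6, -205.1]), np.float64(0.11))
```

Request:
send_rows --pt "-22 0 -30 0" --pt "-46 2 -60 0" --pt "-70 10 -90 0" --pt "-95 25 -120 0" --pt "-120 45 -150 0" --pt "-145 65 -180 0" --pt "-172 85 -205 0" --pt "-172 93 -205 0"

```text
time_s: 1.43
tool_pos: [0.5705, 0.1684, 0.1174]
eef_rot: [-1.294, -1.064, 1.074]
contact_force: [-0.5, 0.3, 0.1]
width: 0.0009
```

```bash
python3 -c "
from h import *
print(loc(),to(0,78,105),observe()['width'])
p,d=grab_frame('top');p=p[120:290,230:380];cv2.imwrite('pics/t1.png',cv2.resize(p,None,fx=4,fy=3.5))"
```

```text
(1.4333, array([ 1.8, 75.8]), np.float64(117.4), array([-0.5,  0.3,  0.1])) (array([ 2.3, 12.4,  1.8]), np.float64(-0.15)) 0.000863536501959499
```

View pics/t1.png

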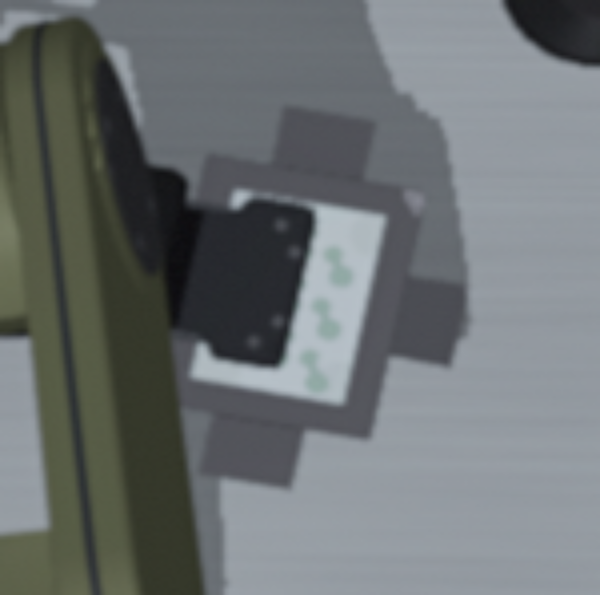

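Request:
send_rows --pt "2 15 2 0" --pt "2 25 2 0" --pt "2 33 2 0" --pt "2 40 2 0" --pt "2 47 2 0" --pt "2 54 2 0" --pt "2 61 2 0" --pt "2 66 2 0"

```text
time_s: 2.15
tool_pos: [0.5667, 0.1719, 0.0493]
eef_rot: [-1.291, -1.062, 1.075]
contact_force: [0.3, 0.7, 1.3]
width: 0.0005
```

```bash
python3 -c "
from h import *
print(loc(),to(0,78,36),to(0,70,36))"
```

```text
(2.15, array([-2.6, 78.6]), np.float64(49.3), array([0.3, 0.7, 1.3])) (array([-0.5, 13.3, -2.7]), np.float64(-0.12)) (array([-8.5, 13.4, -2.7]), np.float64(-0.12))
```

Request:
send_rows --pt "0 7 -2 0" --pt "0 13 -2 0" --pt "-2 13 -2 0" --pt "-4 13 -2 0" --pt "-6 13 -2 0" --pt "-7 13 -2 0" --pt "-8 13 -2 0" --pt "-8 13 -2 0"

```text
time_s: 2.82
tool_pos: [0.5671, 0.1634, 0.0366]
eef_rot: [-1.291, -1.062, 1.075]
contact_force: [-0.1, 0.7, 0.6]
width: 0.0003
```

```bash
python3 -c "
from h import *
print(loc(),to(0,70,36))"
```

```text
(2.8167, array([-0.6, 70.3]), np.float64(36.6), array([-0.1,  0.7,  0.6])) (array([-0.3,  0.6, -0.7]), np.float64(-0.14))
```

Request:
send_rows --pt "-1 0 0 0" --pt "-2 0 0 0" --pt "-3 0 0 0" --pt "-3 0 0 0"

```text
time_s: 3.15
tool_pos: [0.5668, 0.1614, 0.0368]
eef_rot: [-1.291, -1.064, 1.073]
contact_force: [1.6, 5.4, -2.0]
width: 0.0003
```

```bash
python3 -c "
from h import *
print(loc())
p,d=grab_frame('scene');p=p[130:270,285:435];cv2.imwrite('pics/s1.png',cv2.resize(p,None,fx=4.5,fy=4.2))"
```

```text
(3.15, array([-0.5, 68.3]), np.float64(36.8), array([ 1.6,  5.4, -2. ]))
```

View pics/s1.png

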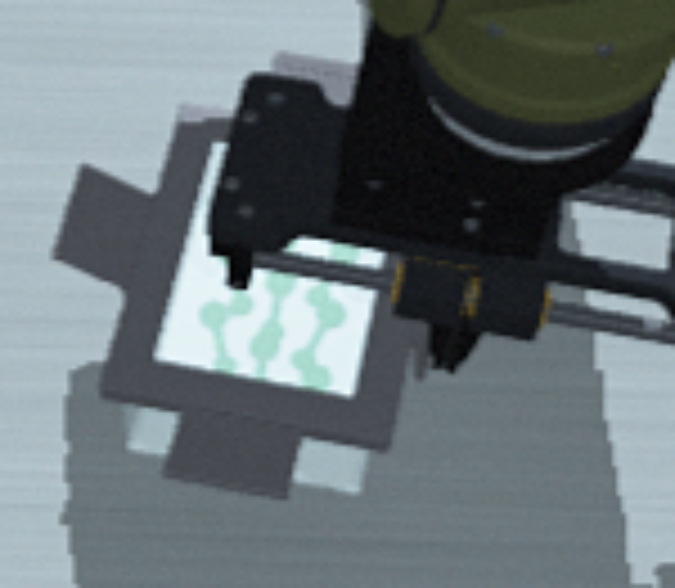

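The scene view shows the left flap wedged down beside the finger near (420,360). I'll press a little more, then retreat.

Request:
send_rows --pt "-2 0 0 0" --pt "-4 0 0 0" --pt "-4 0 0 0"

```text
time_s: 3.45
tool_pos: [0.567, 0.1615, 0.0369]
eef_rot: [-1.287, -1.069, 1.064]
contact_force: [3.4, 17.2, -5.4]
width: 0.0006
```

```bash
python3 -c "
from h import *
print(loc(),to(0,76,36),to(0,76,115))"
```

```text
(3.45, array([-0.4, 68.4]), np.float64(36.9), array([ 3.4, 17.2, -5.4])) (array([ 7.6,  1. , -0.4]), np.float64(-0.23)) (array([  8. , -78. ,  -0.1]), np.float64(-0.23))
```

Request:
send_rows --pt "8 0 0 0" --pt "10 0 0 0" --pt "10 -30 0 0" --pt "10 -60 0 0" --pt "10 -80 0 0" --pt "-20 -80 -30 0" --pt "-45 -80 -60 0" --pt "-65 -80 -90 0"

```text
time_s: 4.12
tool_pos: [0.6441, 0.078, 0.1176]
eef_rot: [-1.289, -1.069, 1.065]
contact_force: [0.5, 0.7, -0.3]
width: 0.0007
```

```bash
python3 -c "
from h import *
print(loc(),to(92,0,95))"
```

```text
(4.1167, array([90.8,  0.6]), np.float64(117.6), array([ 0.5,  0.7, -0.3])) (array([-0.7, 22.6, -1.2]), np.float64(-0.19))
```

Request:
send_rows --pt "-1 15 -1 0" --pt "-1 25 -1 0" --pt "-1 33 -1 0" --pt "-1 41 -1 0" --pt "-1 49 -1 0" --pt "-1 57 -1 0" --pt "-1 66 -1 0" --pt "-1 74 -1 0"

```text
time_s: 4.78
tool_pos: [0.6445, 0.0781, 0.043]
eef_rot: [-1.288, -1.071, 1.066]
contact_force: [1.0, 0.1, 0.6]
width: 0.0001
```

```bash
python3 -c "
from h import *
print(loc(),to(83,0,36))"
```

```text
(4.7833, array([91.3,  0.8]), np.float64(43.0), array([1. , 0.1, 0.6])) (array([-0.9,  7. ,  8.2]), np.float64(-0.11))
```

Request:
send_rows --pt "0 7 0 0" --pt "0 7 3 0" --pt "0 7 6 0" --pt "0 7 8 0" --pt "0 7 9 0" --pt "0 7 10 0" --pt "0 7 11 0" --pt "0 7 11 0"

```text
time_s: 5.45
tool_pos: [0.6371, 0.0795, 0.0362]
eef_rot: [-1.296, -1.078, 1.061]
contact_force: [15.3, -2.2, -11.3]
width: 0.0003
```

```bash
python3 -c "
from h import *
print(loc(),to(81,0,36))"
```

```text
(5.45, array([83.7,  0.9]), np.float64(36.2), array([ 15.3,  -2.2, -11.3])) (array([-0.9,  0.2,  2.7]), np.float64(-0.12))
```

Request:
send_rows --pt "0 0 -8 0" --pt "0 0 -10 0" --pt "0 -30 -10 0" --pt "0 -60 -10 0" --pt "0 -80 -10 0" --pt "-28 -80 20 0" --pt "-56 -80 52 0" --pt "-79 -80 84 0"

```text
time_s: 6.12
tool_pos: [0.5378, 0.0168, 0.1157]
eef_rot: [-1.295, -1.078, 1.062]
contact_force: [0.2, -0.1, 0.3]
width: 0.0006
```

```bash
python3 -c "
from h import *
print(loc(),to(0,-78,95))"
```

```text
(6.1167, array([ -2.3, -79.2]), np.float64(115.7), array([ 0.2, -0.1,  0.3])) (array([ 1.1, 20.7, -2.1]), np.float64(-0.08))
```

Request:
send_rows --pt "1 12 -2 0" --pt "1 22 -2 0" --pt "1 31 -2 0" --pt "1 40 -2 0" --pt "1 49 -2 0" --pt "1 58 -2 0" --pt "1 66 -2 0" --pt "1 74 -2 0"

```text
time_s: 6.78
tool_pos: [0.5408, 0.018, 0.0404]
eef_rot: [-1.295, -1.078, 1.063]
contact_force: [-0.9, -0.9, 1.6]
width: 0.0002
```

```bash
python3 -c "
from h import *
print(loc(),to(0,-70,36))"
```

```text
(6.7833, array([  0.5, -77.5]), np.float64(40.4), array([-0.9, -0.9,  1.6])) (array([7.5, 4.4, 0.5]), np.float64(-0.06))
```

Request:
send_rows --pt "0 5 0 0" --pt "3 5 0 0" --pt "5 5 0 0" --pt "7 5 0 0" --pt "8 5 0 0" --pt "9 5 0 0" --pt "10 5 0 0" --pt "11 5 0 0"

```text
time_s: 7.45
tool_pos: [0.5428, 0.0277, 0.0357]
eef_rot: [-1.296, -1.077, 1.065]
contact_force: [-2.6, -10.8, -0.6]
width: 0.0007
```

```bash
python3 -c "
from h import *
print(loc())"
```

```text
(7.45, array([  0.6, -67.6]), np.float64(35.7), array([ -2.6, -10.8,  -0.6]))
```

Request:
send_rows --pt "-8 0 0 0" --pt "-10 0 0 0" --pt "-10 -30 0 0" --pt "-10 -60 0 0" --pt "-10 -80 0 0" --pt "15 -80 30 0" --pt "42 -80 62 0" --pt "68 -80 92 0"

```text
time_s: 8.12
tool_pos: [0.4642, 0.1124, 0.1164]
eef_rot: [-1.297, -1.078, 1.061]
contact_force: [0.4, 0.6, 0.2]
width: 0.0004
```

```bash
python3 -c "
from h import *
print(loc(),to(-92,0,95))"
```

```text
(8.1167, array([-92.3,   1.1]), np.float64(116.4), array([0.4, 0.6, 0.2])) (array([-1.2, 21.4, -0.1]), np.float64(-0.15))
```

Request:
send_rows --pt "-1 14 0 0" --pt "-1 24 0 0" --pt "-1 33 0 0" --pt "-1 42 0 0" --pt "-1 50 0 0" --pt "-1 58 0 0" --pt "-1 66 0 0" --pt "-1 74 0 0"

```text
time_s: 8.78
tool_pos: [0.4651, 0.111, 0.0414]
eef_rot: [-1.297, -1.076, 1.06]
contact_force: [-0.3, 0.8, 0.5]
width: 0.0006
```

```bash
python3 -c "
from h import *
print(loc(),to(-83,0,36))"
```

```text
(8.7833, array([-91.2,  -0.2]), np.float64(41.4), array([-0.3,  0.8,  0.5])) (array([ 0.2,  5.5, -8.1]), np.float64(-0.23))
```

Request:
send_rows --pt "0 5 0 0" --pt "0 5 -3 0" --pt "0 5 -5 0" --pt "0 5 -7 0" --pt "0 5 -8 0" --pt "0 5 -9 0" --pt "0 5 -10 0" --pt "0 5 -11 0"

```text
time_s: 9.45
tool_pos: [0.4703, 0.1095, 0.0355]
eef_rot: [-1.287, -1.065, 1.068]
contact_force: [-23.3, 3.1, 13.8]
width: 0.0007
```

```bash
python3 -c "
from h import *
print(loc())"
```

```text
(9.45, array([-85.7,  -0.6]), np.float64(35.5), array([-23.3,   3.1,  13.8]))
```

Request:
send_rows --pt "0 0 8 0" --pt "0 0 10 0" --pt "0 -30 12 0" --pt "0 -70 12 0" --pt "0 -110 12 0" --pt "40 -120 12 0" --pt "80 -120 12 0" --pt "120 -120 12 0"

```text
time_s: 10.12
tool_pos: [0.4848, 0.2308, 0.1596]
eef_rot: [-1.291, -1.071, 1.06]
contact_force: [-0.2, -0.0, -0.5]
width: 0.0006
```

Request:
send_rows --pt "40 0 10 0" --pt "80 0 20 0" --pt "120 0 30 0" --pt "160 0 30 0" --pt "200 0 30 0" --pt "220 0 30 0" --pt "220 0 30 0" --pt "220 0 30 0"

```text
time_s: 10.78
tool_pos: [0.4981, 0.4537, 0.1614]
eef_rot: [-1.291, -1.074, 1.06]
contact_force: [0.4, -1.3, -0.4]
width: 0.0005
```

```bash
python3 - <<'E'
from h import *
print(loc())
o=[]
for n,b in(("top",(240,370,135,275)),("scene",(285,415,130,270))):
    p,d=grab_frame(n);o.append(cv2.resize(p[b[2]:b[3],b[0]:b[1]],(390,420),interpolation=cv2.INTER_CUBIC))
    P=cloud(n,d,*b);l=(P[:,:2]-C)@K*1e3;z=P[:,2]*1e3
    for nm,k,sg,h in(("front",0,-1,69),("back",0,1,69),("left",1,1,54),("right",1,-1,54)):
        m=(abs(l[:,1-k])<18)&(sg*l[:,k]>h-2)&(z>30);s=sg*l[:,k]
        print(n,nm,m.sum(),[(int(a),(s[m&(z>a)&(z<a+10)].max()-h).round(1)) for a in(30,40,50,60,70,80) if (m&(z>a)&(z<a+10)).any()])
cv2.imwrite("pics/f.png",np.hstack(o))
E
```

```text
(10.7833, array([-122.4,  342.7]), np.float64(161.4), array([ 0.4, -1.3, -0.4]))
top front 59 [(70, np.float64(4.3)), (80, np.float64(-1.4))]
top back 49 [(70, np.float64(3.2))]
top left 51 [(70, np.float64(4.2))]
top right 88 [(40, np.float64(7.3)), (50, np.float64(7.2)), (60, np.float64(5.5)), (70, np.float64(4.5)), (80, np.float64(-1.5))]
scene front 16 [(70, np.float64(4.0))]
scene back 269 [(40, np.float64(5.4)), (50, np.float64(5.2)), (60, np.float64(4.9)), (70, np.float64(4.9)), (80, np.float64(-0.8))]
scene left 102 [(40, np.float64(7.4)), (50, np.float64(7.0)), (60, np.float64(5.3)), (70, np.float64(4.5)), (80, np.float64(-1.3))]
scene right 54 [(70, np.float64(4.1))]
```

View pics/f.png

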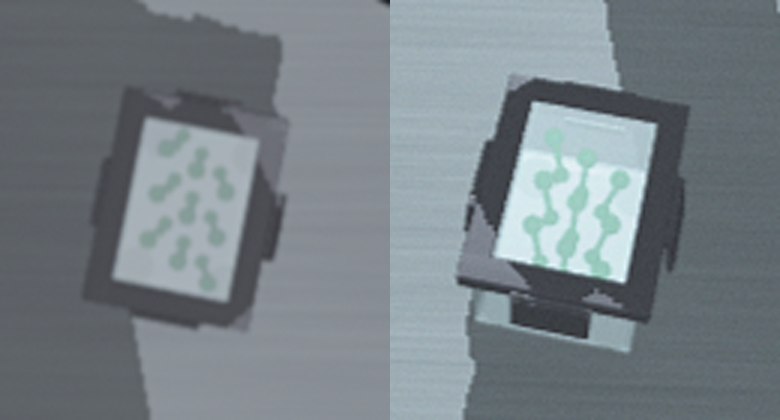

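The picture shows all four clips folded down: the back one face-on at about (550,318), left and right at the lid edges, and the front one hidden under the rim. The depth profiles bound every clip's tilt to about 7° or less, so I'll hand in.

```bash
python3 -c "
from h import *
print(loc());print(finish_job())"
```

```text
(10.8833, array([-122.3,  340.9]), np.float64(161.2), array([ 0.6, -0.2, -0. ]))
the job is handed in; nothing more can be done
None
```

I flipped all four clips down with the shut fingers, pushing each from above and then pressing it inward until it met the side. I then backed the arm clear and handed the job in at about 10.9 s of the 46 s allowed.

- **Left, right and back:** the last depth check shows left and right at most about 7° off flat and the back clip nearly flat, against the 15° limit.
- **Front:** neither camera sees this clip directly below the rim. It met its stop about 2 mm further out than the back clip did. The top view shows nothing sticking out beyond the lid edge there, which puts it at roughly 7° or less.
- **Forces:** the strongest reading I took was about 27 N at the wrist, on the front clip, and it was near zero after backing away. I read it only at the end of each move, so a brief higher peak in between would not show.

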